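Make up two practice kits from the stock

ROBOT

A 6-joint arm with a two-finger parallel gripper is mounted at the origin on a cart in front of the work surface, level with it; the furniture and walls round the work are solid. World frame = base frame: x ahead of the robot, y to its left, z up, the work surface at z = 0. Lengths are in m, angles in rad, forces in N, time in s.
With the tool pointing down it reaches from about 0.35 to 0.85 m from the base axis. Payload 8.1 kg.
Tool frame: the origin (TCP) lies between the finger pads; the fingertips stand 14 mm ahead of it and the grasp point (between the pads) lies 5 mm behind it; z points along the fingers, y is the line along which they close (so a half turn about z gives the same grasp; the last joint's range is limited). The gripper opens to 93 mm and grips with 3 to 60 N. Pads are 15 mm wide; open, the fingers measure 128 mm over their backs; the gripper's body (75 mm by 188 mm) begins 65 mm behind the grasp point.
Start: joints at [-1.289, 0.13, 1.488, -0, 1.523, -0.085], TCP at [0.215, -0.56, 0.233] pointing down, gripper open.
Joint ranges: [-2.96, 2.96], [-0.89, 2.26], [0.02, 2.5], [-1.34, 4.48], [0, 2.73], [-2.66, 2.66]. Speed limits (rad/s): [2.39, 2.39, 2.79, 3.14, 3.14, 3.14].

INTERFACE

Orientations are given as a rotation vector (axis times angle).
In Python, from plant import robot gives the robot as it stands.
- The arm moves only by the tool arm_command, never from a script. Its argument "targets" is a list of rows, each an object of numbers: "x", "y", "z": the shift along the world's x, y, z in units of 500 mm (1.0 is 500 mm); "rx", "ry", "rz": the turn, a rotation vector about the world's x, y, z in units of 2 rad (1.0 is 2 rad); "claw": the closure in counts, from 0 (fully open) to 255 (shut). In form: [{"x": .., "y": .., "z": .., "rx": .., "ry": .., "rz": .., "claw": ..}, ...]. A call has 1 to 10 rows; each row is the pose to reach, as a shift and turn from the pose commanded when the call began; what a row does not reach only later rows make up. A row lasts 1/12 s, in which the tool goes at most 41.7 mm and 7.16 degrees, less where a joint would pass 70% of its speed; a pose out of reach is approached as far as the arm can. A call with a number of a shift or a turn outside -1 to 1 is refused whole. A call with a gripper value outside its range is refused whole. The fingers move at their own pace and stop on an object; "squeeze" is the grip in N (left out, the last holds). Time passes only in rows, so rows that repeat a pose let the fingers close. It gives the time, the measured TCP pose, the force, the opening and the grip force at its end, in the units of the state.
- robot.read_state(): the state, without advancing time (a new reading comes with each control period).
- robot.read_camera(name): name is "scene" or "top" or "wrist"; returns (picture, depth): 420x560x3 uint8, red, green, blue; 420x560 float32, m along the optical axis (not along the pixel's ray), 0 where there is no reading.
- robot.get_calibration(name): a dict with "intrinsics" (3x3 intrinsics, pixels), "origin" and "orientation" of the camera in the world. Camera axes: x right, y up, looking along -z (the intrinsics and any distortion apply to the point x, -y, -z); pixel columns grow to the right and rows downward; lengths in m; the calibration is good to about 2 mm. A picture is of the moment at which its call begins: read the wrist's pose just before it. get_calibration takes no time and is no camera call; for the wrist camera it gives the pose at the moment of the call.
- robot.close_job(): hands the job in; it is judged then, once.
The state is a dict: "t": time; "q": joint angles; "dq": joint speeds; "joint_torque": joint torques, N m; "tool_pos": TCP position; "orientation": TCP orientation; "force": force on the tool from outside, world axes, zero at the start; "wrist_torque": the same for the moment, N m; "opening": finger opening in m; "gripper_force": force on a finger pad.
Only numpy, scipy, OpenCV 4.12 (cv2) and the standard library are available. Lean on these libraries where they do the work, as an engineer would, in place of code of your own. Each camera call takes 0.05 s, during which the arm holds its last target. There are 200 camera calls.

TASK

Make up the two practice kits in the three-compartment trays: the blue tray gets the red dry cell and the solder reel, the yellow tray gets the navy dry cell, the black capacitor and the white starter can. Set each thing upright in the middle of a compartment of its own (any free one of that tray) and let go of it. Leave the white plug and the yellow tape roll lying where they are.

Things in the scene. Friction and masses are not known exactly. Their poses are not given: they have to be found in the camera images.
- tray_blue: Blue open tray fixed to the bench, 226 x 78 x 16 mm, a small tab at each end, left or right of the stock. Three equal compartments in a row along its x axis, each 70 x 70 mm, centred at x = -74, 0, +74 mm, y = 0. Walls and dividers 4 mm thick, tops 16 mm above the bench; inner floor 4 mm above it. Origin: centre of its underside; x along its length, roughly away from the robot; z up.
- tray_yellow: Yellow open tray fixed to the bench, 226 x 78 x 16 mm, a small tab at each end, left or right of the stock. Three equal compartments in a row along its x axis, each 70 x 70 mm, centred at x = -74, 0, +74 mm, y = 0. Walls and dividers 4 mm thick, tops 16 mm above the bench; inner floor 4 mm above it. Origin: centre of its underside; x along its length, roughly away from the robot; z up.
- cell_red: dry cell standing on its base, a cylinder 33 mm in diameter and 62 mm high (60 mm body and a small pole), 0.1 to 0.16 kg. Red sleeve with a yellow-orange band. Origin at the centre of its base, z up along its axis.
- cell_navy: dry cell standing on its base, a cylinder 33 mm in diameter and 62 mm high (60 mm body and a small pole), 0.1 to 0.16 kg. Navy-blue sleeve with a yellow-orange band. Origin at the centre of its base, z up along its axis.
- reel: solder reel with blue flanges and silvery wire, standing on one flange: 58 mm in diameter, 38 mm high, 0.2 to 0.33 kg. Grasp it across its diameter. Origin at the centre of its underside, z up along its axis.
- cap: black fan capacitor, a block standing upright: 22 mm thick along its x axis, 50 mm along its y axis, 34 mm high, 0.07 to 0.1 kg, two leads (for looks only) rise from its top to 51 mm. Grasp it across the 22 mm thickness. Origin: centre of its underside, z up.
- starter: white glow-starter can standing on its base, a cylinder 21 mm in diameter and 34 mm high, with two small brass-coloured pins on top up to 39 mm, 12 to 20 g. Origin at the centre of its base, z up.
- plug: off-white three-pin plug lying on its back, pins up: body 53 x 49 mm and 20 mm high, pins up to 39 mm; not wanted, leave it. Origin at the centre of its underside.
- tape_yellow: roll of yellow insulating tape lying flat, 67 mm in diameter, 19 mm high; not wanted, leave it. Origin at the centre of its underside.
Not all that is in view belongs to the job. Leave any purple look-alike of the cell_red alone.

How it is judged:
At the end, for the whole second after the job is handed in: Red cell and reel in the blue tray; navy cell, capacitor and starter in the yellow: each on the floor (5 mm), upright (0.12 rad), within 14 mm along and across of the middle of its own compartment, released, at rest; plug and yellow tape within 25 mm of their starts ((x of cell_red in the frame of tray_blue between -0.088 and -0.06 m or x of cell_red in the frame of tray_blue between -0.014 and 0.014 m or x of cell_red in the frame of tray_blue between 0.06 and 0.088 m) and y of cell_red in the frame of tray_blue between -0.014 and 0.014 m and z of cell_red in the frame of tray_blue between 0 and 0.009 m and angle between each of cell_red, reel, cell_navy, cap, starter's own z axis and vertical below 0.12 rad and linear speed of each of cell_red, reel, cell_navy, cap, starter below 0.02 m/s and (x of reel in the frame of tray_blue between -0.088 and -0.06 m or x of reel in the frame of tray_blue between -0.014 and 0.014 m or x of reel in the frame of tray_blue between 0.06 and 0.088 m) and y of reel in the frame of tray_blue between -0.014 and 0.014 m and z of reel in the frame of tray_blue between 0 and 0.009 m and horizontal distance between reel and cell_red above 0.043 m and (x of cell_navy in the frame of tray_yellow between -0.088 and -0.06 m or x of cell_navy in the frame of tray_yellow between -0.014 and 0.014 m or x of cell_navy in the frame of tray_yellow between 0.06 and 0.088 m) and y of cell_navy in the frame of tray_yellow between -0.014 and 0.014 m and z of cell_navy in the frame of tray_yellow between 0 and 0.009 m and (x of cap in the frame of tray_yellow between -0.088 and -0.06 m or x of cap in the frame of tray_yellow between -0.014 and 0.014 m or x of cap in the frame of tray_yellow between 0.06 and 0.088 m) and y of cap in the frame of tray_yellow between -0.014 and 0.014 m and z of cap in the frame of tray_yellow between 0 and 0.009 m and (x of starter in the frame of tray_yellow between -0.088 and -0.06 m or x of starter in the frame of tray_yellow between -0.014 and 0.014 m or x of starter in the frame of tray_yellow between 0.06 and 0.088 m) and y of starter in the frame of tray_yellow between -0.014 and 0.014 m and z of starter in the frame of tray_yellow between 0 and 0.009 m and horizontal distance between each of cap, starter and cell_navy above 0.043 m and horizontal distance between starter and cap above 0.043 m and distance of each of plug, tape_yellow from where it was at the start of the episode below 0.025 m); the robot touches nothing.
It fails at once if the plug was pushed or carried more than 40 mm from its place (distance of plug from where it was at the start of the episode above 0.04 m).
It fails at once if the yellow tape roll was pushed or carried more than 40 mm from its place (distance of tape_yellow from where it was at the start of the episode above 0.04 m).
It also fails if it takes over 109 s, if anything falls off the work surface, if the arm or the gripper's body presses on something with over 40 N, if the wrist force passes 120 N, or if a joint passes its speed limit or range.

## Working session

There is one attempt and no reset: what is moved stays moved. The work goes in short steps, Python scripts to look and compute and a tool call to move; the robot and the scene stay as the last step left them, time stands still between calls to the robot, and variables do not carry over. Pictures are saved under pics/ and viewed, at most 14 in all, crops included, and the job is handed in when it is done.

Besides the shell and the picture viewer there is one more tool, called after "Emit:" as a command line: name --argument value ..., lists and objects as JSON in quotes. arm_command: Moves the arm, as the interface text tells. Shifts and turns lie within -1 to 1; 1 stands for 500 mm of shift or 2 rad of turn. Its arguments: {"type":"object","properties":{"targets":{"type":"array","items":{"type":"object","properties":{"x":{"type":"number","minimum":-1,"maximum":1},"y":{"type":"number","minimum":-1,"maximum":1},"z":{"type":"number","minimum":-1,"maximum":1},"rx":{"type":"number","minimum":-1,"maximum":1},"ry":{"type":"number","minimum":-1,"maximum":1},"rz":{"type":"number","minimum":-1,"maximum":1},"claw":{"type":"number"}}}},"squeeze":{"type":"number"}},"required":["targets"]}

```bash
mkdir -p pics; cat > h.py <<'E'
import numpy as np,cv2
from plant import robot
def snap(n,f):
    c=robot.get_calibration(n); im,d=robot.read_camera(n)
    cv2.imwrite(f'pics/{f}.png',im[:,:,::-1]); np.savez(f'{f}.npz',im=im,d=d,K=c['intrinsics'],o=c['origin'],R=c['orientation'])
def load(f):
    z=np.load(f+'.npz'); return z
def cloud(z):
    from scipy.spatial.transform import Rotation as Ro
    K=z['K'];d=z['d'];R=z['R']
    if R.ndim==1: R=Ro.from_rotvec(R).as_matrix() if len(R)==3 else Ro.from_quat(R).as_matrix()
    v,u=np.mgrid[:d.shape[0],:d.shape[1]]
    p=np.stack([(u-K[0,2])/K[0,0]*d,-(v-K[1,2])/K[1,1]*d,-d],-1)
    return p@R.T+z['o']
E
python3 - <<'E'
from h import *
for n in('top','scene'):
    snap(n,n+'0'); print(robot.get_calibration(n))
s=robot.read_state(); print(s)
E
```

```text
{'intrinsics': array([[498.08452031,   0.        , 280.03411836],
       [  0.        , 498.08452031, 200.96118795],
       [  0.        ,   0.        ,   1.        ]]), 'origin': array([ 0.4361513 , -0.00882963,  1.39809356]), 'orientation': array([ 0.07913232, -0.04825319, -1.58901   ])}
{'intrinsics': array([[393.6569658 ,   0.        , 276.33061659],
       [  0.        , 393.6569658 , 210.55287345],
       [  0.        ,   0.        ,   1.        ]]), 'origin': array([-0.05007527, -0.30753718,  0.53438818]), 'orientation': array([ 0.84879004, -0.50244131, -1.00523193])}
{'t': 0.1, 'q': array([-1.28940351e+00,  1.31105965e-01,  1.48916891e+00,  1.79820586e-05,
        1.52301727e+00, -8.54018213e-02]), 'dq': array([ 2.31154323e-03, -2.16994062e-03, -1.60813497e-03, -1.14903329e-03,
       -1.10689980e-05,  1.75611907e-03]), 'joint_torque': array([ 1.56072249e-03, -5.61340821e+01, -4.93096089e+01,  7.70392525e-02,
        2.91462574e-02, -4.40628526e-05]), 'tool_pos': array([ 0.21506224, -0.55959888,  0.23168101]), 'orientation': array([-3.08724304e+00, -5.72625163e-01,  2.32982692e-04]), 'force': array([ 0.3653823 ,  0.03163013, -0.20231975]), 'wrist_torque': array([ 0.03716475, -0.04105327,  0.03554634]), 'gripper_force': 0.0, 'opening': 0.09278175622491021}
```

View pics/top0.png

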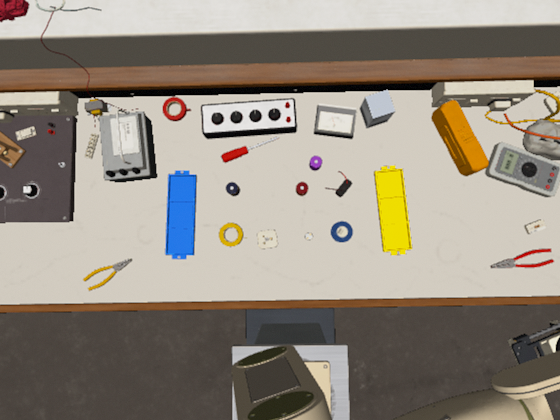

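View pics/scene0.png

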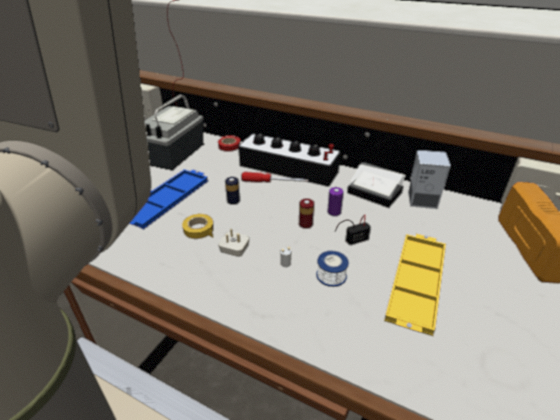

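The top view shows: blue tray (181,215), navy (232,188), red (302,188), purple decoy (316,162), cap (344,187), reel (342,231), starter (308,236), plug (267,239), tape (231,234) and yellow tray (392,210). The scene view agrees.

```bash
python3 - <<'E'
from h import *
z=load('top0');P=cloud(z);im=z['im'];d=z['d']
c=im[145:270,155:425,::-1]; cv2.imwrite('pics/crop0.png',cv2.resize(c,None,fx=2.9,fy=2.9,interpolation=cv2.INTER_CUBIC))
print('bench z',[P[v,u].round(4) for v,u in((210,290),(280,200),(280,400),(210,210))])
m=((P[...,2]>0.009)&(P[...,2]<.15)&(d>0)).astype(np.uint8); m[:150]=0;m[265:]=0;m[:,:160]=0;m[:,420:]=0
n,l,st,ce=cv2.connectedComponentsWithStats(m)
for i in range(1,n):
    if st[i,4]<8: continue
    Q=P[l==i]; r=cv2.minAreaRect((Q[:,:2]*1000).astype(np.float32))
    zt=np.percentile(Q[:,2],90); T=Q[Q[:,2]>zt-.008]
    print(ce[i].round(),st[i,4],'ztop %.3f'%zt,'rect',np.round(r[0],1),np.round(r[1],1),round(r[2],1),'top mean',T[:,:2].mean(0).round(4), im[l==i].mean(0).astype(int))
for nme,lo,hi in(('blue',(95,150,100),(125,255,255)),('yel',(22,150,120),(35,255,255))):
    h=cv2.inRange(cv2.cvtColor(im,cv2.COLOR_RGB2HSV),lo,hi); h[:150]=0;h[265:]=0
    n,l,st,ce=cv2.connectedComponentsWithStats(h); i=1+st[1:,4].argmax()
    Q=P[(l==i)&(d>0)]; r=cv2.minAreaRect((Q[:,:2]*1000).astype(np.float32)); print(nme,ce[i],r,np.percentile(Q[:,2],[5,50,95]).round(4))
E
```

```text
bench z [array([ 0.5236, -0.01  ,  0.0011]), array([0.3332, 0.2445, 0.0024]), array([ 3.237e-01, -3.104e-01,  2.000e-04]), array([ 5.282e-01,  2.156e-01, -3.000e-04])]
[233. 154.] 205 ztop 0.028 rect [685.9 142.2] [26.6 76.2] 20.7 top mean [0.6815 0.1474] [175  30  23]
[316. 162.] 148 ztop 0.062 rect [651.4 -83.1] [32.3 32. ] 47.3 top mean [ 0.6516 -0.0832] [142  80 164]
[393. 209.] 588 ztop 0.019 rect [ 520.  -295.9] [248.1  80. ] 4.8 top mean [ 0.5189 -0.2963] [224 205  30]
[181. 214.] 586 ztop 0.019 rect [517.3 295.3] [ 79.7 250.4] 87.7 top mean [0.5177 0.2948] [ 45 108 196]
[344. 186.] 161 ztop 0.039 rect [ 591.5 -160.7] [38.6 65.2] 74.3 top mean [ 0.5852 -0.1605] [68 60 56]
[302. 188.] 136 ztop 0.063 rect [581.8 -44.4] [33.8 33.5] 87.8 top mean [ 0.5813 -0.0441] [128  61  60]
[233. 188.] 142 ztop 0.064 rect [584.1 145.9] [31.9 31.8] 80.3 top mean [0.5843 0.1458] [68 67 78]
[342. 231.] 354 ztop 0.042 rect [ 461.4 -150.2] [55.  54.6] 88.2 top mean [ 0.4611 -0.151 ] [ 99 115 140]
[231. 234.] 312 ztop 0.023 rect [460.3 154.6] [65.1 64.1] 39.6 top mean [0.4601 0.1552] [199 164  34]
[267. 238.] 335 ztop 0.024 rect [445.3  54. ] [49.2 53. ] 7.0 top mean [0.4448 0.0538] [212 205 187]
[309. 235.] 49 ztop 0.039 rect [450.9 -59.2] [18.9 19.1] 88.8 top mean [ 0.4515 -0.0598] [207 202 190]
blue [180.53946227 214.54206418] ((517.1630859375, 297.53240966796875), (83.24354553222656, 244.04283142089844), 87.71470642089844) [-0.0008  0.0048  0.0171]
yel [392.50977944 209.96004994] ((519.09326171875, -294.585205078125), (246.3885040283203, 77.38557434082031), 4.6111602783203125) [-0.0005  0.0052  0.0173]
```

View pics/crop0.png

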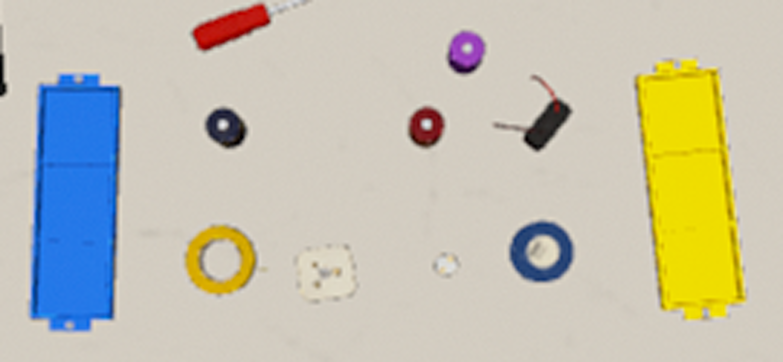

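Emit:
arm_command --targets '[{"x": 0.37, "y": 0.4, "z": -0.03, "rz": -0.25, "claw": 60}, {"x": 0.37, "y": 0.4, "z": -0.03, "rz": -0.25, "claw": 60}, {"x": 0.37, "y": 0.4, "z": -0.03, "rz": -0.25, "claw": 60}, {"x": 0.37, "y": 0.4, "z": -0.03, "rz": -0.25, "claw": 60}, {"x": 0.37, "y": 0.4, "z": -0.03, "rz": -0.25, "claw": 60}, {"x": 0.37, "y": 0.4, "z": -0.03, "rz": -0.25, "claw": 60}, {"x": 0.37, "y": 0.4, "z": -0.03, "rz": -0.25, "claw": 60}, {"x": 0.37, "y": 0.4, "z": -0.03, "rz": -0.25, "claw": 60}]' --squeeze 15

```text
schema error: expected keys x, y, z, rx, ry, rz, claw
```

Emit:
arm_command --targets '[{"x": 0.37, "y": 0.4, "z": -0.03, "rx": 0, "ry": 0, "rz": -0.25, "claw": 60}, {"x": 0.37, "y": 0.4, "z": -0.03, "rx": 0, "ry": 0, "rz": -0.25, "claw": 60}, {"x": 0.37, "y": 0.4, "z": -0.03, "rx": 0, "ry": 0, "rz": -0.25, "claw": 60}, {"x": 0.37, "y": 0.4, "z": -0.03, "rx": 0, "ry": 0, "rz": -0.25, "claw": 60}, {"x": 0.37, "y": 0.4, "z": -0.03, "rx": 0, "ry": 0, "rz": -0.25, "claw": 60}, {"x": 0.37, "y": 0.4, "z": -0.03, "rx": 0, "ry": 0, "rz": -0.25, "claw": 60}, {"x": 0.37, "y": 0.4, "z": -0.03, "rx": 0, "ry": 0, "rz": -0.25, "claw": 60}, {"x": 0.37, "y": 0.4, "z": -0.03, "rx": 0, "ry": 0, "rz": -0.25, "claw": 60}]' --squeeze 15

```text
t: 0.77
tool_pos: [0.4032, -0.3555, 0.2168]
orientation: [-3.132, 0.201, -0.001]
force: [-0.5, 0.8, -0.4]
opening: 0.071
gripper_force: 0.0
```

Emit:
arm_command --targets '[{"x": 0.37, "y": 0.4, "z": -0.04, "rx": 0, "ry": 0, "rz": -0.25, "claw": 60}, {"x": 0.37, "y": 0.4, "z": -0.04, "rx": 0, "ry": 0, "rz": -0.25, "claw": 60}, {"x": 0.37, "y": 0.4, "z": -0.04, "rx": 0, "ry": 0, "rz": -0.25, "claw": 60}, {"x": 0.37, "y": 0.4, "z": -0.04, "rx": 0, "ry": 0, "rz": -0.25, "claw": 60}, {"x": 0.37, "y": 0.4, "z": -0.04, "rx": 0, "ry": 0, "rz": -0.25, "claw": 60}, {"x": 0.37, "y": 0.4, "z": -0.04, "rx": 0, "ry": 0, "rz": -0.25, "claw": 60}, {"x": 0.37, "y": 0.4, "z": -0.04, "rx": 0, "ry": 0, "rz": -0.25, "claw": 60}, {"x": 0.37, "y": 0.4, "z": -0.04, "rx": 0, "ry": 0, "rz": -0.25, "claw": 60}, {"x": 0.37, "y": 0.4, "z": -0.04, "rx": 0, "ry": 0, "rz": -0.25, "claw": 60}]'

```text
t: 1.52
tool_pos: [0.5856, -0.1587, 0.1965]
orientation: [2.987, -0.973, -0.003]
force: [-0.4, -0.7, 1.3]
opening: 0.0714
gripper_force: 0.0
```

```bash
python3 - <<'E'
from h import *
snap('wrist','w1');z=load('w1');P=cloud(z);im=z['im']
s=robot.read_state();print(s['tool_pos'],s['orientation'],s['q'],z['o'])
b=(P[...,2]>.028)&(P[...,2]<.042)&(im.max(2)<75)&(abs(P[...,0]-.585)<.06)&(abs(P[...,1]+.16)<.06)&(z['d']>0)
b=cv2.morphologyEx(b.astype(np.uint8),cv2.MORPH_OPEN,np.ones((5,5)))>0
Q=P[b];print(len(Q),cv2.minAreaRect((Q[:,:2]*1000).astype(np.float32)),Q[:,2].mean())
E
```

```text
[ 0.58494499 -0.1599893   0.19686951] [ 2.98569638e+00 -9.75716780e-01 -2.28474901e-03] [-3.51174810e-01  1.67273622e-01  1.51304996e+00 -5.62564800e-04
  1.46270498e+00  1.85139543e+00] [ 0.64220425 -0.1991956   0.34897794]
1248 ((581.7608032226562, -158.32473754882812), (22.210269927978516, 49.045066833496094), 49.486236572265625) 0.0344035685470384
```

View pics/w1.png

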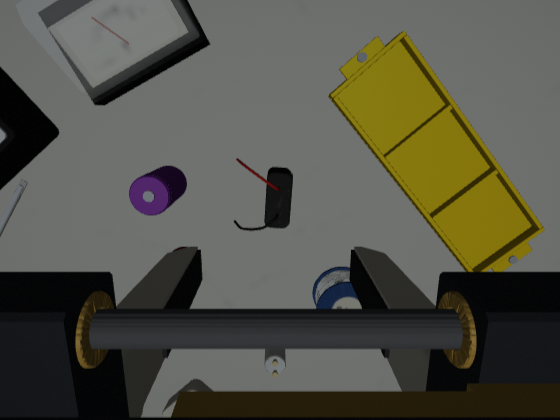

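Emit:
arm_command --targets '[{"x": -0.0064, "y": 0.0034, "z": -0.1, "rx": 0, "ry": 0, "rz": -0.0375, "claw": 60}, {"x": -0.0064, "y": 0.0034, "z": -0.2, "rx": 0, "ry": 0, "rz": -0.0375, "claw": 60}, {"x": -0.0064, "y": 0.0034, "z": -0.26, "rx": 0, "ry": 0, "rz": -0.0375, "claw": 60}, {"x": -0.0064, "y": 0.0034, "z": -0.31, "rx": 0, "ry": 0, "rz": -0.0375, "claw": 60}, {"x": -0.0064, "y": 0.0034, "z": -0.334, "rx": 0, "ry": 0, "rz": -0.0375, "claw": 60}, {"x": -0.0064, "y": 0.0034, "z": -0.334, "rx": 0, "ry": 0, "rz": -0.0375, "claw": 60}, {"x": -0.0064, "y": 0.0034, "z": -0.334, "rx": 0, "ry": 0, "rz": -0.0375, "claw": 220}, {"x": -0.0064, "y": 0.0034, "z": -0.334, "rx": 0, "ry": 0, "rz": -0.0375, "claw": 220}, {"x": -0.0064, "y": 0.0034, "z": -0.334, "rx": 0, "ry": 0, "rz": -0.0375, "claw": 220}, {"x": -0.0064, "y": 0.0034, "z": -0.334, "rx": 0, "ry": 0, "rz": -0.0375, "claw": 220}]'

```text
t: 2.4
tool_pos: [0.5838, -0.1592, 0.0334]
orientation: [2.947, -1.089, 0.007]
force: [0.7, -0.3, -0.9]
opening: 0.049
gripper_force: 0.0
```

Emit:
arm_command --targets '[{"x": 0, "y": 0, "z": 0, "rx": 0, "ry": 0, "rz": 0, "claw": 220}, {"x": 0, "y": 0, "z": 0, "rx": 0, "ry": 0, "rz": 0, "claw": 220}, {"x": 0, "y": 0, "z": 0, "rx": 0, "ry": 0, "rz": 0, "claw": 220}]'

```text
t: 2.65
tool_pos: [0.5823, -0.1584, 0.0312]
orientation: [2.947, -1.089, 0.001]
force: [0.1, -0.5, -0.5]
opening: 0.0291
gripper_force: 0.0
```

Emit:
arm_command --targets '[{"x": 0, "y": 0, "z": 0, "rx": 0, "ry": 0, "rz": 0, "claw": 220}, {"x": 0, "y": 0, "z": 0, "rx": 0, "ry": 0, "rz": 0, "claw": 220}, {"x": 0, "y": 0, "z": 0, "rx": 0, "ry": 0, "rz": 0, "claw": 220}, {"x": 0, "y": 0, "z": 0, "rx": 0, "ry": 0, "rz": 0, "claw": 220}, {"x": 0, "y": 0, "z": 0.05, "rx": 0, "ry": 0, "rz": 0, "claw": 220}, {"x": 0, "y": 0, "z": 0.1, "rx": 0, "ry": 0, "rz": 0, "claw": 220}, {"x": 0, "y": 0, "z": 0.14, "rx": 0, "ry": 0, "rz": 0, "claw": 220}]'

```text
t: 3.23
tool_pos: [0.5818, -0.1583, 0.1015]
orientation: [2.947, -1.089, -0.001]
force: [0.5, -0.7, -0.2]
opening: 0.0218
gripper_force: 15.0
```

Emit:
arm_command --targets '[{"x": 0.023, "y": -0.26, "z": 0, "rx": 0, "ry": 0, "rz": 0.394, "claw": 220}, {"x": 0.023, "y": -0.26, "z": 0, "rx": 0, "ry": 0, "rz": 0.394, "claw": 220}, {"x": 0.023, "y": -0.26, "z": 0, "rx": 0, "ry": 0, "rz": 0.394, "claw": 220}, {"x": 0.023, "y": -0.26, "z": 0, "rx": 0, "ry": 0, "rz": 0.394, "claw": 220}, {"x": 0.023, "y": -0.26, "z": 0, "rx": 0, "ry": 0, "rz": 0.394, "claw": 220}, {"x": 0.023, "y": -0.26, "z": 0, "rx": 0, "ry": 0, "rz": 0.394, "claw": 220}, {"x": 0.023, "y": -0.26, "z": 0, "rx": 0, "ry": 0, "rz": 0.394, "claw": 220}, {"x": 0.023, "y": -0.26, "z": -0.03, "rx": 0, "ry": 0, "rz": 0.394, "claw": 220}, {"x": 0.023, "y": -0.26, "z": -0.06, "rx": 0, "ry": 0, "rz": 0.394, "claw": 220}, {"x": 0.023, "y": -0.26, "z": -0.09, "rx": 0, "ry": 0, "rz": 0.394, "claw": 220}]'

```text
t: 4.07
tool_pos: [0.5929, -0.2879, 0.0533]
orientation: [-3.139, -0.123, 0.002]
force: [-1.4, -0.3, -1.0]
opening: 0.022
gripper_force: 15.0
```

Emit:
arm_command --targets '[{"x": 0, "y": 0, "z": -0.03, "rx": 0, "ry": 0, "rz": 0, "claw": 220}, {"x": 0, "y": 0, "z": -0.04, "rx": 0, "ry": 0, "rz": 0, "claw": 220}, {"x": 0, "y": 0, "z": -0.04, "rx": 0, "ry": 0, "rz": 0, "claw": 220}, {"x": 0, "y": 0, "z": -0.04, "rx": 0, "ry": 0, "rz": 0, "claw": 220}, {"x": 0, "y": 0, "z": -0.04, "rx": 0, "ry": 0, "rz": 0, "claw": 220}]'

```text
t: 4.48
tool_pos: [0.5931, -0.2881, 0.0346]
orientation: [-3.138, -0.125, 0.002]
force: [0.4, 0.1, -1.3]
opening: 0.0217
gripper_force: 15.0
```

Emit:
arm_command --targets '[{"x": 0, "y": 0, "z": 0, "rx": 0, "ry": 0, "rz": 0, "claw": 140}, {"x": 0, "y": 0, "z": 0, "rx": 0, "ry": 0, "rz": 0, "claw": 140}, {"x": 0, "y": 0, "z": 0, "rx": 0, "ry": 0, "rz": 0, "claw": 140}, {"x": 0, "y": 0, "z": 0, "rx": 0, "ry": 0, "rz": 0, "claw": 140}, {"x": 0, "y": 0, "z": 0.04, "rx": 0, "ry": 0, "rz": 0, "claw": 140}, {"x": 0, "y": 0, "z": 0.1, "rx": 0, "ry": 0, "rz": 0, "claw": 90}, {"x": 0, "y": 0, "z": 0.16, "rx": 0, "ry": 0, "rz": 0, "claw": 90}, {"x": -0.09, "y": 0.13, "z": 0.16, "rx": 0, "ry": 0, "rz": 0, "claw": 90}, {"x": -0.14, "y": 0.2, "z": 0.2, "rx": 0, "ry": 0, "rz": 0, "claw": 90}, {"x": -0.19, "y": 0.27, "z": 0.2, "rx": 0, "ry": 0, "rz": 0, "claw": 90}]'

```text
t: 5.32
tool_pos: [0.5225, -0.187, 0.132]
orientation: [3.138, 0.124, 0.003]
force: [0.3, 1.5, 1.0]
opening: 0.06
gripper_force: 0.0
```

Emit:
arm_command --targets '[{"x": -0.094, "y": 0.189, "z": 0, "rx": 0, "ry": 0, "rz": -0.04, "claw": 90}, {"x": -0.094, "y": 0.189, "z": 0, "rx": 0, "ry": 0, "rz": -0.04, "claw": 90}, {"x": -0.094, "y": 0.189, "z": 0, "rx": 0, "ry": 0, "rz": -0.04, "claw": 90}, {"x": -0.094, "y": 0.189, "z": 0, "rx": 0, "ry": 0, "rz": -0.04, "claw": 90}, {"x": -0.094, "y": 0.189, "z": 0, "rx": 0, "ry": 0, "rz": -0.04, "claw": 90}]'

```text
t: 5.73
tool_pos: [0.4756, -0.092, 0.1312]
orientation: [3.141, 0.003, 0.002]
force: [0.6, -0.3, -0.5]
opening: 0.0605
gripper_force: 0.0
```

```bash
python3 - <<'E'
from h import *
s=robot.read_state();print(s['tool_pos'],s['orientation'],s['q'],s['t'])
snap('wrist','w2');snap('top','top2')
t=load('top2');z=load('w2');P=cloud(z)
A=t['im'][145:270,155:425,::-1];A=cv2.resize(A,None,fx=1.48,fy=1.48,interpolation=cv2.INTER_CUBIC);B=cv2.resize(z['im'][:,:,::-1],(400,300))
cv2.imwrite('pics/c2.png',np.vstack([A[:,:399],B[:,:399]]))
m=((P[...,2]>.028)&(P[...,2]<.042)&(np.hypot(P[...,0]-.451,P[...,1]+.06)<.03)&(z['d']>0))
Q=P[m];print(len(Q),cv2.minEnclosingCircle((Q[:,:2]*1000).astype(np.float32)) if len(Q) else '')
E
```

```text
[ 0.4755544  -0.09196738  0.13119909] [3.14106094e+00 3.01342915e-03 2.08886369e-03] [-2.96847219e-01 -1.14627853e-01  1.92302128e+00 -1.19394545e-04
  1.33177234e+00  1.27205856e+00] 5.7333
687 ((449.5416259765625, -58.304718017578125), 10.449750900268555)
```

View pics/c2.png

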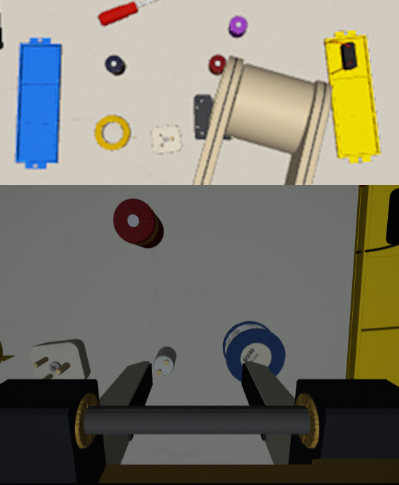

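The top crop shows the cap upright in the far yellow compartment (348,55). The wrist view shows the starter at (164,360), between plug and reel.

Emit:
arm_command --targets '[{"x": -0.052, "y": 0.067, "z": 0, "rx": 0, "ry": 0, "rz": 0, "claw": 110}, {"x": -0.052, "y": 0.067, "z": 0, "rx": 0, "ry": 0, "rz": 0, "claw": 110}, {"x": -0.052, "y": 0.067, "z": -0.07, "rx": 0, "ry": 0, "rz": 0, "claw": 110}, {"x": -0.052, "y": 0.067, "z": -0.13, "rx": 0, "ry": 0, "rz": 0, "claw": 110}, {"x": -0.052, "y": 0.067, "z": -0.18, "rx": 0, "ry": 0, "rz": 0, "claw": 110}, {"x": -0.052, "y": 0.067, "z": -0.202, "rx": 0, "ry": 0, "rz": 0, "claw": 110}, {"x": -0.052, "y": 0.067, "z": -0.202, "rx": 0, "ry": 0, "rz": 0, "claw": 110}, {"x": -0.052, "y": 0.067, "z": -0.202, "rx": 0, "ry": 0, "rz": 0, "claw": 220}, {"x": -0.052, "y": 0.067, "z": -0.202, "rx": 0, "ry": 0, "rz": 0, "claw": 220}, {"x": -0.052, "y": 0.067, "z": -0.202, "rx": 0, "ry": 0, "rz": 0, "claw": 220}]' --squeeze 8

```text
t: 6.67
tool_pos: [0.4513, -0.0599, 0.0316]
orientation: [3.141, -0.001, 0.005]
force: [-0.1, -0.1, 0.1]
opening: 0.0373
gripper_force: 0.0
```

Emit:
arm_command --targets '[{"x": 0, "y": 0, "z": 0, "rx": 0, "ry": 0, "rz": 0, "claw": 220}, {"x": 0, "y": 0, "z": 0, "rx": 0, "ry": 0, "rz": 0, "claw": 220}, {"x": 0, "y": 0, "z": 0, "rx": 0, "ry": 0, "rz": 0, "claw": 220}, {"x": 0, "y": 0, "z": 0, "rx": 0, "ry": 0, "rz": 0, "claw": 220}, {"x": 0, "y": 0, "z": 0.05, "rx": 0, "ry": 0, "rz": 0, "claw": 220}, {"x": 0, "y": 0, "z": 0.11, "rx": 0, "ry": 0, "rz": 0, "claw": 220}, {"x": 0, "y": 0, "z": 0.16, "rx": 0, "ry": 0, "rz": 0, "claw": 220}, {"x": 0, "y": 0, "z": 0.16, "rx": 0, "ry": 0, "rz": 0, "claw": 220}]'

```text
t: 7.33
tool_pos: [0.4529, -0.0601, 0.1152]
orientation: [3.14, -0.0, 0.013]
force: [0.3, -0.3, 0.1]
opening: 0.0212
gripper_force: 8.0
```

Emit:
arm_command --targets '[{"x": -0.01, "y": -0.484, "z": 0, "rx": 0, "ry": 0, "rz": 0.04, "claw": 220}, {"x": -0.01, "y": -0.484, "z": 0, "rx": 0, "ry": 0, "rz": 0.04, "claw": 220}, {"x": -0.01, "y": -0.484, "z": 0, "rx": 0, "ry": 0, "rz": 0.04, "claw": 220}, {"x": -0.01, "y": -0.484, "z": 0, "rx": 0, "ry": 0, "rz": 0.04, "claw": 220}, {"x": -0.01, "y": -0.484, "z": 0, "rx": 0, "ry": 0, "rz": 0.04, "claw": 220}, {"x": -0.01, "y": -0.484, "z": 0, "rx": 0, "ry": 0, "rz": 0.04, "claw": 220}, {"x": -0.01, "y": -0.484, "z": 0, "rx": 0, "ry": 0, "rz": 0.04, "claw": 220}, {"x": -0.01, "y": -0.484, "z": 0, "rx": 0, "ry": 0, "rz": 0.04, "claw": 220}, {"x": -0.01, "y": -0.484, "z": -0.05, "rx": 0, "ry": 0, "rz": 0.04, "claw": 220}, {"x": -0.01, "y": -0.484, "z": -0.09, "rx": 0, "ry": 0, "rz": 0.04, "claw": 220}]'

```text
t: 8.17
tool_pos: [0.4452, -0.3008, 0.0644]
orientation: [3.138, 0.126, 0.002]
force: [-0.5, 0.6, -0.2]
opening: 0.021
gripper_force: 8.0
```

Emit:
arm_command --targets '[{"x": 0, "y": 0, "z": 0, "rx": 0, "ry": 0, "rz": 0, "claw": 220}, {"x": 0, "y": 0, "z": 0, "rx": 0, "ry": 0, "rz": 0, "claw": 220}]'

```text
t: 8.33
tool_pos: [0.4435, -0.2992, 0.0632]
orientation: [-3.136, -0.127, 0.004]
force: [0.1, 0.2, -0.3]
opening: 0.0207
gripper_force: 8.0
```

Emit:
arm_command --targets '[{"x": 0.004, "y": -0.004, "z": -0.03, "rx": 0, "ry": 0, "rz": 0, "claw": 220}, {"x": 0.004, "y": -0.004, "z": -0.056, "rx": 0, "ry": 0, "rz": 0, "claw": 220}, {"x": 0.004, "y": -0.004, "z": -0.056, "rx": 0, "ry": 0, "rz": 0, "claw": 220}, {"x": 0.004, "y": -0.004, "z": -0.056, "rx": 0, "ry": 0, "rz": 0, "claw": 220}, {"x": 0.004, "y": -0.004, "z": -0.056, "rx": 0, "ry": 0, "rz": 0, "claw": 220}]'

```text
t: 8.75
tool_pos: [0.4469, -0.3033, 0.0374]
orientation: [3.139, 0.126, 0.001]
force: [0.3, -0.9, 0.2]
opening: 0.0207
gripper_force: 8.0
```

Emit:
arm_command --targets '[{"x": 0, "y": 0, "z": 0, "rx": 0, "ry": 0, "rz": 0, "claw": 140}, {"x": 0, "y": 0, "z": 0, "rx": 0, "ry": 0, "rz": 0, "claw": 140}, {"x": 0, "y": 0, "z": 0, "rx": 0, "ry": 0, "rz": 0, "claw": 140}, {"x": 0, "y": 0, "z": 0, "rx": 0, "ry": 0, "rz": 0, "claw": 140}, {"x": 0, "y": 0, "z": 0.04, "rx": 0, "ry": 0, "rz": 0, "claw": 140}, {"x": 0, "y": 0, "z": 0.1, "rx": 0, "ry": 0, "rz": 0, "claw": 90}, {"x": 0, "y": 0, "z": 0.18, "rx": 0, "ry": 0, "rz": 0, "claw": 0}, {"x": 0.015, "y": 0.08, "z": 0.18, "rx": 0, "ry": 0, "rz": 0, "claw": 0}, {"x": 0.03, "y": 0.16, "z": 0.18, "rx": 0, "ry": 0, "rz": -0.04, "claw": 0}, {"x": 0.035, "y": 0.24, "z": 0.18, "rx": 0, "ry": 0, "rz": -0.04, "claw": 0}]'

```text
t: 9.58
tool_pos: [0.4652, -0.1829, 0.1282]
orientation: [3.14, -0.011, 0.005]
force: [1.4, -0.5, -1.0]
opening: 0.0706
gripper_force: 0.0
```

```bash
cat >> h.py <<'E'
def find(f,x,y,r,z0,z1):
    z=load(f);P=cloud(z);m=(P[...,2]>z0)&(P[...,2]<z1)&(np.hypot(P[...,0]-x,P[...,1]-y)<r)&(z['d']>0)
    Q=P[m]; print(f,len(Q),cv2.minEnclosingCircle((Q[:,:2]*1000).astype(np.float32)) if len(Q)>5 else '',Q.mean(0).round(4))
E
python3 - <<'E'
from h import *
snap('wrist','w3');snap('top','top3')
s=robot.read_state();print(s['tool_pos'],s['orientation'],s['opening'])
find('w3',.461,-.1505,.05,.032,.045); find('top3',.461,-.1505,.05,.032,.045); find('w3',.446,-.3014,.03,.03,.045)
find('top3',.446,-.3014,.03,.03,.045)
z=load('top3');A=cv2.resize(z['im'][145:270,155:425,::-1],None,fx=1.48,fy=1.48,interpolation=cv2.INTER_CUBIC);B=cv2.resize(load('w3')['im'][:,:,::-1],(400,300))
cv2.imwrite('pics/c3.png',np.vstack([A[:,:399],B[:,:399]]))
E
```

```text
[ 0.46438902 -0.17860822  0.1267529 ] [-3.13968824e+00 -5.76735461e-03 -3.01901697e-04] 0.07890302973226021
w3 5328 ((459.4359436035156, -149.03311157226562), 29.209957122802734) [ 0.4608 -0.1494  0.0387]
top3 0  [nan nan nan]
w3 808 ((445.9617004394531, -302.913330078125), 10.863959312438965) [ 0.4475 -0.3011  0.0379]
top3 0  [nan nan nan]h.py:17: RuntimeWarning: Mean of empty slice.
  Q=P[m]; print(f,len(Q),cv2.minEnclosingCircle((Q[:,:2]*1000).astype(np.float32)) if len(Q)>5 else '',Q.mean(0).round(4))
  ret = um.true_divide(
```

View pics/c3.png

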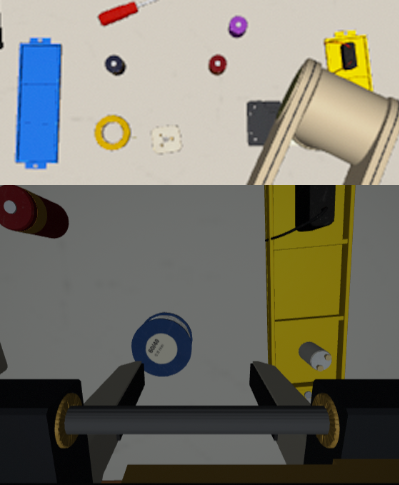

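Starter stands in the near yellow compartment, top z 0.038. Next the reel.

Emit:
arm_command --targets '[{"x": -0.01, "y": 0.059, "z": 0, "rx": 0, "ry": 0, "rz": 0, "claw": 0}, {"x": -0.01, "y": 0.059, "z": 0, "rx": 0, "ry": 0, "rz": 0, "claw": 0}, {"x": -0.01, "y": 0.059, "z": -0.06, "rx": 0, "ry": 0, "rz": 0, "claw": 0}, {"x": -0.01, "y": 0.059, "z": -0.12, "rx": 0, "ry": 0, "rz": 0, "claw": 0}, {"x": -0.01, "y": 0.059, "z": -0.17, "rx": 0, "ry": 0, "rz": 0, "claw": 0}, {"x": -0.01, "y": 0.059, "z": -0.193, "rx": 0, "ry": 0, "rz": 0, "claw": 0}, {"x": -0.01, "y": 0.059, "z": -0.193, "rx": 0, "ry": 0, "rz": 0, "claw": 0}, {"x": -0.01, "y": 0.059, "z": -0.193, "rx": 0, "ry": 0, "rz": 0, "claw": 140}, {"x": -0.01, "y": 0.059, "z": -0.193, "rx": 0, "ry": 0, "rz": 0, "claw": 140}, {"x": -0.01, "y": 0.059, "z": -0.193, "rx": 0, "ry": 0, "rz": 0, "claw": 140}]' --squeeze 30

```text
t: 10.52
tool_pos: [0.4606, -0.1547, 0.0322]
orientation: [3.14, -0.001, 0.005]
force: [-0.3, -0.5, 0.2]
opening: 0.0774
gripper_force: 0.0
```

Emit:
arm_command --targets '[{"x": 0, "y": 0, "z": 0, "rx": 0, "ry": 0, "rz": 0, "claw": 140}, {"x": 0, "y": 0, "z": 0, "rx": 0, "ry": 0, "rz": 0, "claw": 140}, {"x": 0, "y": 0, "z": 0, "rx": 0, "ry": 0, "rz": 0, "claw": 140}, {"x": 0, "y": 0, "z": 0, "rx": 0, "ry": 0, "rz": 0, "claw": 140}, {"x": 0, "y": 0, "z": 0.05, "rx": 0, "ry": 0, "rz": 0, "claw": 140}, {"x": 0, "y": 0, "z": 0.11, "rx": 0, "ry": 0, "rz": 0, "claw": 140}, {"x": 0, "y": 0, "z": 0.18, "rx": 0, "ry": 0, "rz": 0, "claw": 140}, {"x": 0, "y": 0, "z": 0.22, "rx": 0, "ry": 0, "rz": 0, "claw": 140}]'

```text
t: 11.18
tool_pos: [0.4598, -0.1542, 0.1433]
orientation: [3.14, -0.0, 0.003]
force: [1.2, -0.4, -1.6]
opening: 0.0567
gripper_force: 30.0
```

Emit:
arm_command --targets '[{"x": -0.03, "y": 0.906, "z": 0, "rx": 0, "ry": 0, "rz": -0.02, "claw": 140}, {"x": -0.03, "y": 0.906, "z": 0, "rx": 0, "ry": 0, "rz": -0.02, "claw": 140}, {"x": -0.03, "y": 0.906, "z": 0, "rx": 0, "ry": 0, "rz": -0.02, "claw": 140}, {"x": -0.03, "y": 0.906, "z": 0, "rx": 0, "ry": 0, "rz": -0.02, "claw": 140}, {"x": -0.03, "y": 0.906, "z": 0, "rx": 0, "ry": 0, "rz": -0.02, "claw": 140}, {"x": -0.03, "y": 0.906, "z": 0, "rx": 0, "ry": 0, "rz": -0.02, "claw": 140}, {"x": -0.03, "y": 0.906, "z": 0, "rx": 0, "ry": 0, "rz": -0.02, "claw": 140}, {"x": -0.03, "y": 0.906, "z": 0, "rx": 0, "ry": 0, "rz": -0.02, "claw": 140}, {"x": -0.03, "y": 0.906, "z": 0, "rx": 0, "ry": 0, "rz": -0.02, "claw": 140}, {"x": -0.03, "y": 0.906, "z": 0, "rx": 0, "ry": 0, "rz": -0.02, "claw": 140}]'

```text
t: 12.02
tool_pos: [0.4444, 0.2645, 0.1398]
orientation: [3.14, -0.063, -0.0]
force: [0.9, -1.1, -2.2]
opening: 0.057
gripper_force: 30.0
```

```bash
python3 - <<'E'
from h import *
snap('wrist','w4');snap('scene','s4')
s=robot.read_state();print(s['tool_pos'],s['orientation'],s['opening'],s['force'])
B=cv2.resize(load('w4')['im'][:,:,::-1],(400,300));A=cv2.resize(load('s4')['im'][:,:,::-1],(400,300))
cv2.imwrite('pics/c4.png',np.hstack([A,B]))
z=load('w4');P=cloud(z);h=cv2.inRange(cv2.cvtColor(z['im'],cv2.COLOR_RGB2HSV),(95,150,40),(125,255,255))>0
Q=P[h&(z['d']>0)&(P[...,2]<.022)&(P[...,2]>.012)];print(len(Q),cv2.minAreaRect((Q[:,:2]*1000).astype(np.float32)))
E
```

```text
[0.44385872 0.26786396 0.1397414 ] [-3.13939346e+00  5.44232048e-02  9.96302890e-04] 0.05687479489503179 [ 0.18658577 -0.97529081 -2.76338852]
3801 ((499.8570556640625, 298.6727294921875), (77.41674041748047, 180.27392578125), 87.91815948486328)
```

View pics/c4.png

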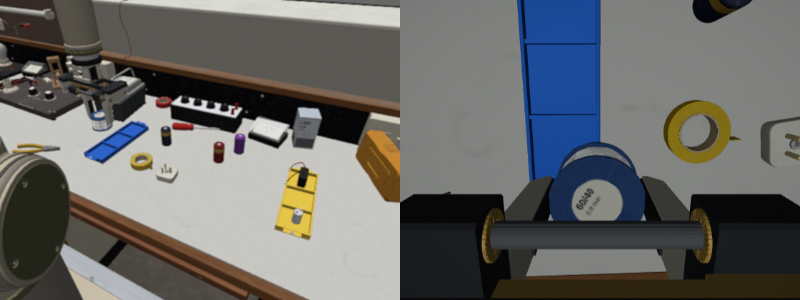

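```bash
python3 - <<'E'
from h import *
find('w4',.444,.268,.04,.138,.16)
z=load('w4');P=cloud(z);m=(np.hypot(P[...,0]-.444,P[...,1]-.268)<.033)&(P[...,2]>.14)&(P[...,2]<.16)
Q=P[m];A=np.c_[Q[:,:2]-Q[:,:2].mean(0),np.ones(len(Q))];print(np.linalg.lstsq(A,Q[:,2],rcond=None)[0])
# dividers / end walls: z>12mm along centreline of tray
c=np.array([.517,.2968]);a=np.radians(-2.2);R=np.array([[np.cos(a),np.sin(a)],[-np.sin(a),np.cos(a)]])
for f in('w4','top0'):
    z=load(f);P=cloud(z);L=(P[...,:2]-c)@R.T
    m=(abs(L[...,1])<.025)&(abs(L[...,0])<.12)&(P[...,2]>.011)&(P[...,2]<.022)&(z['d']>0)
    x=L[m][:,0]*1000; print(f,np.histogram(x,bins=np.arange(-120,121,6)))
    m=(abs(L[...,0]-0.0)<.06)&(abs(L[...,1])<.06)&(P[...,2]>.011)&(P[...,2]<.022)&(z['d']>0)
    y=L[m][:,1]*1000;print(np.percentile(y[y>20],[5,50,95]),np.percentile(y[y<-20],[5,50,95]))
E
```

```text
w4 11928 ((453.60845947265625, 267.60797119140625), 38.80952072143555) [0.4516 0.2656 0.1479]
[-0.03178049  0.00773304  0.14780276]
w4 (array([  0,   0,   0,   0,   0,   0,   0,   0,   0,   0,   0,   0,   0,
       327,  73,   0,   0,   0,   0,   0,   0,   0,   0,   0,   0, 214,
       282,   0,   0,   0,   0,   0,   0,   0,   0,   0,   0,   0,   0,
         0]), array([-120, -114, -108, -102,  -96,  -90,  -84,  -78,  -72,  -66,  -60,
        -54,  -48,  -42,  -36,  -30,  -24,  -18,  -12,   -6,    0,    6,
         12,   18,   24,   30,   36,   42,   48,   54,   60,   66,   72,
         78,   84,   90,   96,  102,  108,  114,  120]))
[24.33843267 36.59965482 39.40693965] [-37.46897639 -35.29277242 -23.33308633]
top0 (array([26, 32, 13,  0,  0,  0,  0,  0,  0,  1,  0,  0,  0,  2, 19,  1,  0,
        0,  0,  0,  0,  3,  0,  0,  0,  0, 26,  0,  0,  0,  0,  1,  0,  0,
        0,  0,  0,  0, 24, 27]), array([-120, -114, -108, -102,  -96,  -90,  -84,  -78,  -72,  -66,  -60,
        -54,  -48,  -42,  -36,  -30,  -24,  -18,  -12,   -6,    0,    6,
         12,   18,   24,   30,   36,   42,   48,   54,   60,   66,   72,
         78,   84,   90,   96,  102,  108,  114,  120]))
[23.95404714 34.74305631 37.27355699] [-40.42888061 -38.10669815 -25.72150389]
```

```bash
python3 - <<'E'
from h import *
z=load('w4');P=cloud(z);im=z['im'].astype(int)
b=(P[...,2]>.142)&(P[...,2]<.155)&(np.hypot(P[...,0]-.444,P[...,1]-.268)<.045)&(((im[...,2]>im[...,0]+25))|(im.min(2)>150))
b=cv2.morphologyEx(b.astype(np.uint8),cv2.MORPH_OPEN,np.ones((3,3)))
n,l,st,ce=cv2.connectedComponentsWithStats(b);i=1+st[1:,4].argmax();Q=P[l==i]
print(len(Q),st[i],cv2.minEnclosingCircle((Q[:,:2]*1000).astype(np.float32)),np.percentile(Q,[0,1,99,100],axis=0))
A=np.c_[Q[:,:2]-Q[:,:2].mean(0),np.ones(len(Q))];print(np.linalg.lstsq(A,Q[:,2],rcond=None)[0])
E
```

```text
6832 [ 209  218  134   91 6832] ((444.3163146972656, 264.8321533203125), 29.159025192260742) [[0.43161417 0.23619043 0.14279839]
 [0.43304508 0.23748285 0.14554935]
 [0.47240657 0.29226129 0.14886374]
 [0.47329965 0.29343404 0.14975194]]
[-0.00741168 -0.0032493   0.14719908]
```

Emit:
arm_command --targets '[{"x": -0.003, "y": 0.065, "z": 0, "rx": 0, "ry": 0, "rz": 0, "claw": 140}, {"x": -0.003, "y": 0.065, "z": -0.05, "rx": 0, "ry": 0, "rz": 0, "claw": 140}, {"x": -0.003, "y": 0.065, "z": -0.1, "rx": 0, "ry": 0, "rz": 0, "claw": 140}, {"x": -0.003, "y": 0.065, "z": -0.14, "rx": 0, "ry": 0, "rz": 0, "claw": 140}, {"x": -0.003, "y": 0.065, "z": -0.14, "rx": 0, "ry": 0, "rz": 0, "claw": 140}, {"x": -0.003, "y": 0.065, "z": -0.14, "rx": 0, "ry": 0, "rz": 0, "claw": 140}, {"x": -0.003, "y": 0.065, "z": -0.14, "rx": 0, "ry": 0, "rz": 0, "claw": 140}, {"x": -0.003, "y": 0.065, "z": -0.14, "rx": 0, "ry": 0, "rz": 0, "claw": 140}]'

```text
t: 12.78
tool_pos: [0.4451, 0.2954, 0.0721]
orientation: [-3.14, 0.064, -0.004]
force: [-0.1, 0.8, -2.0]
opening: 0.0568
gripper_force: 30.0
```

Emit:
arm_command --targets '[{"x": -0.003, "y": 0.009, "z": -0.03, "rx": 0, "ry": 0, "rz": 0, "claw": 140}, {"x": -0.003, "y": 0.009, "z": -0.03, "rx": 0, "ry": 0, "rz": 0, "claw": 140}, {"x": -0.003, "y": 0.009, "z": -0.03, "rx": 0, "ry": 0, "rz": 0, "claw": 140}, {"x": -0.003, "y": 0.009, "z": -0.03, "rx": 0, "ry": 0, "rz": 0, "claw": 140}]'

```text
t: 13.12
tool_pos: [0.4428, 0.2997, 0.0562]
orientation: [-3.141, 0.063, -0.002]
force: [0.4, -0.0, -2.0]
opening: 0.0567
gripper_force: 30.0
```

```bash
python3 - <<'E'
from h import *
for i in range(4):
    s=robot.read_state();print(s['t'],s['tool_pos'].round(4),s['force'].round(1)); robot.read_camera('wrist')
snap('wrist','w5')
z=load('w5');P=cloud(z);im=z['im'].astype(int)
b=(P[...,2]>.056)&(P[...,2]<.075)&(np.hypot(P[...,0]-.444,P[...,1]-.30)<.045)&(((im[...,2]>im[...,0]+25))|(im.min(2)>150))
n,l,st,ce=cv2.connectedComponentsWithStats(b.astype(np.uint8));i=1+st[1:,4].argmax();Q=P[l==i]
print(len(Q),cv2.minEnclosingCircle((Q[:,:2]*1000).astype(np.float32)),np.percentile(Q,[0,1,99,100],axis=0))
cv2.imwrite('pics/c5.png',z['im'][60:,100:,::-1])
E
```

```text
13.1167 [0.4428 0.2997 0.0562] [ 0.4 -0.  -2. ]
13.1667 [0.4429 0.2998 0.0563] [-0.1 -0.5 -1.8]
13.2167 [0.4429 0.2998 0.0562] [ 0.2  0.1 -2.5]
13.2667 [0.4429 0.2998 0.0561] [-0.2  0.  -1.9]
6845 ((442.46453857421875, 300.1676330566406), 29.409526824951172) [[0.4299068  0.27153697 0.0585205 ]
 [0.43141449 0.27267737 0.06178308]
 [0.47074645 0.3275445  0.06510506]
 [0.47184237 0.32888731 0.06584055]]
```

View pics/c5.png

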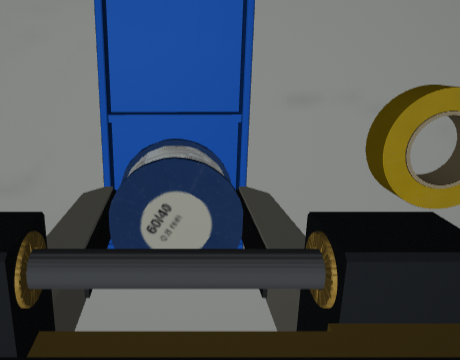

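Emit:
arm_command --targets '[{"x": 0, "y": 0, "z": -0.02, "rx": 0, "ry": 0, "rz": 0, "claw": 140}, {"x": 0, "y": 0, "z": -0.04, "rx": 0, "ry": 0, "rz": 0, "claw": 140}, {"x": 0, "y": 0, "z": -0.042, "rx": 0, "ry": 0, "rz": 0, "claw": 140}, {"x": 0, "y": 0, "z": -0.042, "rx": 0, "ry": 0, "rz": 0, "claw": 140}, {"x": 0, "y": 0, "z": -0.042, "rx": 0, "ry": 0, "rz": 0, "claw": 140}, {"x": 0, "y": 0, "z": -0.042, "rx": 0, "ry": 0, "rz": 0, "claw": 140}]'

```text
t: 13.87
tool_pos: [0.442, 0.2994, 0.0335]
orientation: [3.14, -0.063, -0.001]
force: [0.5, 0.5, -1.9]
opening: 0.0565
gripper_force: 30.0
```

Emit:
arm_command --targets '[{"x": 0, "y": 0, "z": -0.002, "rx": 0, "ry": 0, "rz": 0, "claw": 140}, {"x": 0, "y": 0, "z": -0.002, "rx": 0, "ry": 0, "rz": 0, "claw": 90}, {"x": 0, "y": 0, "z": -0.002, "rx": 0, "ry": 0, "rz": 0, "claw": 50}, {"x": 0, "y": 0, "z": -0.002, "rx": 0, "ry": 0, "rz": 0, "claw": 50}, {"x": 0, "y": 0, "z": -0.002, "rx": 0, "ry": 0, "rz": 0, "claw": 50}, {"x": 0, "y": 0, "z": 0.05, "rx": 0, "ry": 0, "rz": 0, "claw": 50}, {"x": 0, "y": 0, "z": 0.12, "rx": 0, "ry": 0, "rz": 0, "claw": 50}, {"x": 0.0, "y": 0, "z": 0.2, "rx": 0, "ry": 0, "rz": 0, "claw": 60}, {"x": 0.08, "y": 0, "z": 0.22, "rx": 0, "ry": 0, "rz": 0, "claw": 60}, {"x": 0.14, "y": -0.05, "z": 0.22, "rx": 0, "ry": 0, "rz": 0, "claw": 60}]'

```text
t: 14.7
tool_pos: [0.516, 0.2789, 0.1512]
orientation: [-3.135, 0.057, -0.017]
force: [3.0, 0.7, -0.1]
opening: 0.071
gripper_force: 0.0
```

Emit:
arm_command --targets '[{"x": 0.1, "y": -0.24, "z": 0, "rx": 0, "ry": 0, "rz": 0.02, "claw": 80}, {"x": 0.1, "y": -0.24, "z": 0, "rx": 0, "ry": 0, "rz": 0.02, "claw": 80}, {"x": 0.1, "y": -0.24, "z": 0, "rx": 0, "ry": 0, "rz": 0.02, "claw": 80}, {"x": 0.1, "y": -0.24, "z": 0, "rx": 0, "ry": 0, "rz": 0.02, "claw": 80}, {"x": 0.1, "y": -0.24, "z": 0, "rx": 0, "ry": 0, "rz": 0.02, "claw": 80}, {"x": 0.1, "y": -0.24, "z": 0, "rx": 0, "ry": 0, "rz": 0.02, "claw": 80}]'

```text
t: 15.2
tool_pos: [0.5621, 0.1547, 0.1439]
orientation: [-3.141, 0.003, 0.001]
force: [0.1, 0.7, 0.3]
opening: 0.0639
gripper_force: 0.0
```

```bash
python3 - <<'E'
from h import *
snap('top','top6');snap('wrist','w6')
s=robot.read_state();print(s['t'],s['tool_pos'],s['orientation'],s['opening'])
find('w6',.584,.1458,.03,.055,.07);find('top6',.584,.1458,.03,.055,.07)
find('top6',.4426,.3,.036,.036,.06)
E
```

```text
15.3 [0.56167158 0.15595052 0.14398308] [-3.14118004e+00 -1.56964233e-03  7.63003417e-04] 0.06392109613602866
w6 1992 ((582.7249755859375, 148.4529571533203), 16.6617488861084) [0.5835 0.1484 0.0605]
top6 0  [nan nan nan]
top6 0  [nan nan nan]h.py:17: RuntimeWarning: Mean of empty slice.
  Q=P[m]; print(f,len(Q),cv2.minEnclosingCircle((Q[:,:2]*1000).astype(np.float32)) if len(Q)>5 else '',Q.mean(0).round(4))
  ret = um.true_divide(
```

Emit:
arm_command --targets '[{"x": 0.043, "y": -0.0155, "z": 0, "rx": 0, "ry": 0, "rz": 0, "claw": 80}, {"x": 0.043, "y": -0.0155, "z": 0, "rx": 0, "ry": 0, "rz": 0, "claw": 80}, {"x": 0.043, "y": -0.0155, "z": -0.06, "rx": 0, "ry": 0, "rz": 0, "claw": 80}, {"x": 0.043, "y": -0.0155, "z": -0.12, "rx": 0, "ry": 0, "rz": 0, "claw": 80}, {"x": 0.043, "y": -0.0155, "z": -0.18, "rx": 0, "ry": 0, "rz": 0, "claw": 80}, {"x": 0.043, "y": -0.0155, "z": -0.208, "rx": 0, "ry": 0, "rz": 0, "claw": 80}, {"x": 0.043, "y": -0.0155, "z": -0.208, "rx": 0, "ry": 0, "rz": 0, "claw": 80}, {"x": 0.043, "y": -0.0155, "z": -0.208, "rx": 0, "ry": 0, "rz": 0, "claw": 210}, {"x": 0.043, "y": -0.0155, "z": -0.208, "rx": 0, "ry": 0, "rz": 0, "claw": 210}, {"x": 0.043, "y": -0.0155, "z": -0.208, "rx": 0, "ry": 0, "rz": 0, "claw": 210}]' --squeeze 20

```text
t: 16.13
tool_pos: [0.5856, 0.1475, 0.0428]
orientation: [-3.141, -0.0, -0.006]
force: [-0.3, -0.1, 0.4]
opening: 0.0482
gripper_force: 0.0
```

Emit:
arm_command --targets '[{"x": 0, "y": 0, "z": 0, "rx": 0, "ry": 0, "rz": 0, "claw": 210}, {"x": 0, "y": 0, "z": 0, "rx": 0, "ry": 0, "rz": 0, "claw": 210}, {"x": 0, "y": 0, "z": 0, "rx": 0, "ry": 0, "rz": 0, "claw": 210}, {"x": 0, "y": 0, "z": 0, "rx": 0, "ry": 0, "rz": 0, "claw": 210}, {"x": 0, "y": 0, "z": 0, "rx": 0, "ry": 0, "rz": 0, "claw": 210}]'

```text
t: 16.55
tool_pos: [0.5848, 0.147, 0.0416]
orientation: [-3.141, 0.0, -0.003]
force: [0.0, 0.2, 6.6]
opening: 0.0327
gripper_force: 20.0
```

Emit:
arm_command --targets '[{"x": 0, "y": 0, "z": 0.05, "rx": 0, "ry": 0, "rz": 0, "claw": 210}, {"x": 0, "y": 0, "z": 0.12, "rx": 0, "ry": 0, "rz": 0, "claw": 210}, {"x": 0, "y": 0, "z": 0.2, "rx": 0, "ry": 0, "rz": 0, "claw": 210}, {"x": 0, "y": 0, "z": 0.24, "rx": 0, "ry": 0, "rz": 0, "claw": 210}, {"x": 0, "y": 0, "z": 0.24, "rx": 0, "ry": 0, "rz": 0, "claw": 210}, {"x": 0, "y": 0, "z": 0.24, "rx": 0, "ry": 0, "rz": 0, "claw": 210}]'

```text
t: 17.05
tool_pos: [0.5849, 0.147, 0.162]
orientation: [-3.141, 0.001, -0.006]
force: [0.0, -0.7, -1.9]
opening: 0.0328
gripper_force: 20.0
```

Emit:
arm_command --targets '[{"x": -0.13, "y": -0.885, "z": 0, "rx": 0, "ry": 0, "rz": 0.04, "claw": 210}, {"x": -0.13, "y": -0.885, "z": 0, "rx": 0, "ry": 0, "rz": 0.04, "claw": 210}, {"x": -0.13, "y": -0.885, "z": 0, "rx": 0, "ry": 0, "rz": 0.04, "claw": 210}, {"x": -0.13, "y": -0.885, "z": 0, "rx": 0, "ry": 0, "rz": 0.04, "claw": 210}, {"x": -0.13, "y": -0.885, "z": 0, "rx": 0, "ry": 0, "rz": 0.04, "claw": 210}, {"x": -0.13, "y": -0.885, "z": 0, "rx": 0, "ry": 0, "rz": 0.04, "claw": 210}, {"x": -0.13, "y": -0.885, "z": 0, "rx": 0, "ry": 0, "rz": 0.04, "claw": 210}, {"x": -0.13, "y": -0.885, "z": 0, "rx": 0, "ry": 0, "rz": 0.04, "claw": 210}, {"x": -0.13, "y": -0.885, "z": 0, "rx": 0, "ry": 0, "rz": 0.04, "claw": 210}, {"x": -0.13, "y": -0.885, "z": 0, "rx": 0, "ry": 0, "rz": 0.04, "claw": 210}]'

```text
t: 17.88
tool_pos: [0.5212, -0.2666, 0.1575]
orientation: [-3.137, -0.125, 0.005]
force: [-0.2, -0.6, -2.2]
opening: 0.0324
gripper_force: 20.0
```

Emit:
arm_command --targets '[{"x": 0, "y": 0, "z": 0, "rx": 0, "ry": 0, "rz": 0, "claw": 210}, {"x": 0, "y": 0, "z": 0, "rx": 0, "ry": 0, "rz": 0, "claw": 210}, {"x": 0, "y": 0, "z": 0, "rx": 0, "ry": 0, "rz": 0, "claw": 210}]'

```text
t: 18.13
tool_pos: [0.5221, -0.2646, 0.1579]
orientation: [-3.137, -0.123, 0.005]
force: [0.4, 0.3, -1.0]
opening: 0.0326
gripper_force: 20.0
```

Emit:
arm_command --targets '[{"x": -0.002, "y": -0.061, "z": 0, "rx": 0, "ry": 0, "rz": 0, "claw": 210}, {"x": -0.002, "y": -0.061, "z": 0, "rx": 0, "ry": 0, "rz": 0, "claw": 210}, {"x": -0.002, "y": -0.061, "z": -0.06, "rx": 0, "ry": 0, "rz": 0, "claw": 210}, {"x": -0.002, "y": -0.061, "z": -0.11, "rx": 0, "ry": 0, "rz": 0, "claw": 210}, {"x": -0.002, "y": -0.061, "z": -0.166, "rx": 0, "ry": 0, "rz": 0, "claw": 210}, {"x": -0.002, "y": -0.061, "z": -0.2, "rx": 0, "ry": 0, "rz": 0, "claw": 210}, {"x": -0.002, "y": -0.061, "z": -0.2, "rx": 0, "ry": 0, "rz": 0, "claw": 210}, {"x": -0.002, "y": -0.061, "z": -0.2, "rx": 0, "ry": 0, "rz": 0, "claw": 210}, {"x": -0.002, "y": -0.061, "z": -0.2, "rx": 0, "ry": 0, "rz": 0, "claw": 210}]'

```text
t: 18.88
tool_pos: [0.5232, -0.2953, 0.0613]
orientation: [3.138, 0.127, 0.002]
force: [-0.5, -0.6, -0.3]
opening: 0.0327
gripper_force: 20.0
```

Lower 15 mm, x −2 mm.

Emit:
arm_command --targets '[{"x": -0.003, "y": 0, "z": -0.016, "rx": 0, "ry": 0, "rz": 0, "claw": 210}, {"x": -0.003, "y": 0, "z": -0.03, "rx": 0, "ry": 0, "rz": 0, "claw": 210}, {"x": -0.003, "y": 0, "z": -0.03, "rx": 0, "ry": 0, "rz": 0, "claw": 210}, {"x": -0.003, "y": 0, "z": -0.03, "rx": 0, "ry": 0, "rz": 0, "claw": 210}, {"x": -0.003, "y": 0, "z": -0.03, "rx": 0, "ry": 0, "rz": 0, "claw": 210}]'

```text
t: 19.3
tool_pos: [0.5206, -0.2959, 0.0452]
orientation: [-3.139, -0.125, 0.0]
force: [-0.1, -0.3, -0.4]
opening: 0.0324
gripper_force: 20.0
```

Emit:
arm_command --targets '[{"x": 0, "y": 0, "z": 0, "rx": 0, "ry": 0, "rz": 0, "claw": 110}, {"x": 0, "y": 0, "z": 0, "rx": 0, "ry": 0, "rz": 0, "claw": 110}, {"x": 0, "y": 0, "z": 0, "rx": 0, "ry": 0, "rz": 0, "claw": 110}, {"x": 0, "y": 0, "z": 0, "rx": 0, "ry": 0, "rz": 0, "claw": 110}, {"x": 0, "y": 0, "z": 0.05, "rx": 0, "ry": 0, "rz": 0, "claw": 110}, {"x": 0, "y": 0, "z": 0.12, "rx": 0, "ry": 0, "rz": 0, "claw": 80}, {"x": 0, "y": 0, "z": 0.2, "rx": 0, "ry": 0, "rz": 0, "claw": 80}, {"x": 0.01, "y": 0.08, "z": 0.2, "rx": 0, "ry": 0, "rz": 0, "claw": 80}, {"x": 0.02, "y": 0.16, "z": 0.2, "rx": 0, "ry": 0, "rz": -0.04, "claw": 80}, {"x": 0.03, "y": 0.24, "z": 0.2, "rx": 0, "ry": 0, "rz": -0.04, "claw": 80}]'

```text
t: 20.13
tool_pos: [0.5363, -0.1754, 0.1466]
orientation: [3.141, -0.011, 0.004]
force: [-0.1, 0.1, -0.3]
opening: 0.0639
gripper_force: 0.0
```

Emit:
arm_command --targets '[{"x": 0.06, "y": 0.23, "z": 0, "rx": 0, "ry": 0, "rz": 0, "claw": 80}, {"x": 0.06, "y": 0.23, "z": 0, "rx": 0, "ry": 0, "rz": 0, "claw": 80}, {"x": 0.06, "y": 0.23, "z": 0, "rx": 0, "ry": 0, "rz": 0, "claw": 80}, {"x": 0.06, "y": 0.23, "z": 0, "rx": 0, "ry": 0, "rz": 0, "claw": 80}, {"x": 0.06, "y": 0.23, "z": 0, "rx": 0, "ry": 0, "rz": 0, "claw": 80}]'

```text
t: 20.55
tool_pos: [0.566, -0.059, 0.1452]
orientation: [3.142, 0.006, 0.0]
force: [0.6, -1.0, -0.0]
opening: 0.0637
gripper_force: 0.0
```

```bash
python3 - <<'E'
from h import *
snap('wrist','w7')
s=robot.read_state();print(s['t'],s['tool_pos'],s['orientation'],s['opening'])
find('w7',.582,-.044,.03,.055,.07)
E
```

```text
20.6 [ 0.56576982 -0.06044982  0.14520178] [ 3.14113971e+00  2.71981079e-03 -7.85703126e-05] 0.06381738958113105
w7 1937 ((579.5843505859375, -42.05146789550781), 16.64429473876953) [ 0.5805 -0.0422  0.0605]
```

Emit:
arm_command --targets '[{"x": 0.028, "y": 0.036, "z": 0, "rx": 0, "ry": 0, "rz": 0, "claw": 80}, {"x": 0.028, "y": 0.036, "z": 0, "rx": 0, "ry": 0, "rz": 0, "claw": 80}, {"x": 0.028, "y": 0.036, "z": -0.06, "rx": 0, "ry": 0, "rz": 0, "claw": 80}, {"x": 0.028, "y": 0.036, "z": -0.12, "rx": 0, "ry": 0, "rz": 0, "claw": 80}, {"x": 0.028, "y": 0.036, "z": -0.18, "rx": 0, "ry": 0, "rz": 0, "claw": 80}, {"x": 0.028, "y": 0.036, "z": -0.21, "rx": 0, "ry": 0, "rz": 0, "claw": 80}, {"x": 0.028, "y": 0.036, "z": -0.21, "rx": 0, "ry": 0, "rz": 0, "claw": 80}, {"x": 0.028, "y": 0.036, "z": -0.21, "rx": 0, "ry": 0, "rz": 0, "claw": 210}, {"x": 0.028, "y": 0.036, "z": -0.21, "rx": 0, "ry": 0, "rz": 0, "claw": 210}, {"x": 0.028, "y": 0.036, "z": -0.21, "rx": 0, "ry": 0, "rz": 0, "claw": 210}]'

```text
t: 21.43
tool_pos: [0.5814, -0.0438, 0.0424]
orientation: [3.141, -0.001, 0.006]
force: [0.1, -0.3, -0.1]
opening: 0.0485
gripper_force: 0.0
```

Emit:
arm_command --targets '[{"x": 0, "y": 0, "z": 0, "rx": 0, "ry": 0, "rz": 0, "claw": 210}, {"x": 0, "y": 0, "z": 0, "rx": 0, "ry": 0, "rz": 0, "claw": 210}, {"x": 0, "y": 0, "z": 0, "rx": 0, "ry": 0, "rz": 0, "claw": 210}, {"x": 0, "y": 0, "z": 0, "rx": 0, "ry": 0, "rz": 0, "claw": 210}, {"x": 0, "y": 0, "z": 0, "rx": 0, "ry": 0, "rz": 0, "claw": 210}]'

```text
t: 21.85
tool_pos: [0.5807, -0.043, 0.0415]
orientation: [3.141, -0.0, 0.003]
force: [-0.4, -0.6, 6.1]
opening: 0.0327
gripper_force: 20.0
```

Emit:
arm_command --targets '[{"x": 0, "y": 0, "z": 0.05, "rx": 0, "ry": 0, "rz": 0, "claw": 210}, {"x": 0, "y": 0, "z": 0.12, "rx": 0, "ry": 0, "rz": 0, "claw": 210}, {"x": 0, "y": 0, "z": 0.2, "rx": 0, "ry": 0, "rz": 0, "claw": 210}, {"x": 0, "y": 0, "z": 0.24, "rx": 0, "ry": 0, "rz": 0, "claw": 210}, {"x": 0, "y": 0, "z": 0.24, "rx": 0, "ry": 0, "rz": 0, "claw": 210}, {"x": 0, "y": 0, "z": 0.24, "rx": 0, "ry": 0, "rz": 0, "claw": 210}]'

```text
t: 22.35
tool_pos: [0.5808, -0.0429, 0.1617]
orientation: [3.141, -0.0, 0.005]
force: [0.3, -0.7, -1.6]
opening: 0.0328
gripper_force: 20.0
```

Emit:
arm_command --targets '[{"x": -0.128, "y": 0.68, "z": 0, "rx": 0, "ry": 0, "rz": -0.02, "claw": 210}, {"x": -0.128, "y": 0.68, "z": 0, "rx": 0, "ry": 0, "rz": -0.02, "claw": 210}, {"x": -0.128, "y": 0.68, "z": 0, "rx": 0, "ry": 0, "rz": -0.02, "claw": 210}, {"x": -0.128, "y": 0.68, "z": 0, "rx": 0, "ry": 0, "rz": -0.02, "claw": 210}, {"x": -0.128, "y": 0.68, "z": 0, "rx": 0, "ry": 0, "rz": -0.02, "claw": 210}, {"x": -0.128, "y": 0.68, "z": 0, "rx": 0, "ry": 0, "rz": -0.02, "claw": 210}, {"x": -0.128, "y": 0.68, "z": 0, "rx": 0, "ry": 0, "rz": -0.02, "claw": 210}, {"x": -0.128, "y": 0.68, "z": 0, "rx": 0, "ry": 0, "rz": -0.02, "claw": 210}, {"x": -0.128, "y": 0.68, "z": 0, "rx": 0, "ry": 0, "rz": -0.02, "claw": 210}, {"x": -0.128, "y": 0.68, "z": 0, "rx": 0, "ry": 0, "rz": -0.02, "claw": 210}]'

```text
t: 23.18
tool_pos: [0.513, 0.2999, 0.1572]
orientation: [3.14, -0.056, -0.006]
force: [0.5, -0.1, -2.0]
opening: 0.0328
gripper_force: 20.0
```

Emit:
arm_command --targets '[{"x": 0, "y": 0, "z": -0.04, "rx": 0, "ry": 0, "rz": 0, "claw": 210}, {"x": 0, "y": 0, "z": -0.1, "rx": 0, "ry": 0, "rz": 0, "claw": 210}, {"x": 0, "y": 0, "z": -0.15, "rx": 0, "ry": 0, "rz": 0, "claw": 210}, {"x": 0, "y": 0, "z": -0.19, "rx": 0, "ry": 0, "rz": 0, "claw": 210}, {"x": 0, "y": 0, "z": -0.19, "rx": 0, "ry": 0, "rz": 0, "claw": 210}, {"x": 0, "y": 0, "z": -0.19, "rx": 0, "ry": 0, "rz": 0, "claw": 210}, {"x": 0, "y": 0, "z": -0.19, "rx": 0, "ry": 0, "rz": 0, "claw": 210}]'

```text
t: 23.77
tool_pos: [0.5162, 0.2964, 0.0657]
orientation: [3.141, -0.064, 0.0]
force: [-0.0, -0.4, -0.6]
opening: 0.0329
gripper_force: 20.0
```

Position on target; lower 20 mm.

Emit:
arm_command --targets '[{"x": 0, "y": 0, "z": -0.02, "rx": 0, "ry": 0, "rz": 0, "claw": 210}, {"x": 0, "y": 0, "z": -0.039, "rx": 0, "ry": 0, "rz": 0, "claw": 210}, {"x": 0, "y": 0, "z": -0.039, "rx": 0, "ry": 0, "rz": 0, "claw": 210}, {"x": 0, "y": 0, "z": -0.039, "rx": 0, "ry": 0, "rz": 0, "claw": 210}, {"x": 0, "y": 0, "z": -0.039, "rx": 0, "ry": 0, "rz": 0, "claw": 210}]'

```text
t: 24.18
tool_pos: [0.5155, 0.2971, 0.0456]
orientation: [3.141, -0.063, -0.001]
force: [-0.9, -0.4, -1.2]
opening: 0.033
gripper_force: 20.0
```

Emit:
arm_command --targets '[{"x": 0, "y": 0, "z": 0, "rx": 0, "ry": 0, "rz": 0, "claw": 110}, {"x": 0, "y": 0, "z": 0, "rx": 0, "ry": 0, "rz": 0, "claw": 110}, {"x": 0, "y": 0, "z": 0, "rx": 0, "ry": 0, "rz": 0, "claw": 110}, {"x": 0, "y": 0, "z": 0, "rx": 0, "ry": 0, "rz": 0, "claw": 110}, {"x": 0, "y": 0, "z": 0.05, "rx": 0, "ry": 0, "rz": 0, "claw": 110}, {"x": 0, "y": 0, "z": 0.12, "rx": 0, "ry": 0, "rz": 0, "claw": 110}, {"x": 0, "y": 0, "z": 0.2, "rx": 0, "ry": 0, "rz": 0, "claw": 110}, {"x": -0.06, "y": -0.07, "z": 0.23, "rx": 0, "ry": 0, "rz": 0, "claw": 110}, {"x": -0.12, "y": -0.14, "z": 0.26, "rx": 0, "ry": 0, "rz": 0, "claw": 110}, {"x": -0.18, "y": -0.21, "z": 0.28, "rx": 0, "ry": 0, "rz": 0, "claw": 110}]'

```text
t: 25.02
tool_pos: [0.4377, 0.2058, 0.1829]
orientation: [-3.14, 0.062, -0.004]
force: [0.3, -1.1, 0.1]
opening: 0.0531
gripper_force: 0.0
```

Emit:
arm_command --targets '[{"x": -0.05, "y": -0.16, "z": 0.05, "rx": 0, "ry": 0, "rz": 0, "claw": 110}, {"x": -0.1, "y": -0.3, "z": 0.1, "rx": 0, "ry": 0, "rz": 0, "claw": 110}, {"x": -0.1, "y": -0.4, "z": 0.1, "rx": 0, "ry": 0, "rz": 0, "claw": 110}, {"x": -0.1, "y": -0.4, "z": 0.1, "rx": 0, "ry": 0, "rz": 0, "claw": 110}, {"x": -0.1, "y": -0.4, "z": 0.1, "rx": 0, "ry": 0, "rz": 0, "claw": 110}, {"x": -0.1, "y": -0.4, "z": 0.1, "rx": 0, "ry": 0, "rz": 0, "claw": 110}]'

```text
t: 25.52
tool_pos: [0.3874, 0.0008, 0.2333]
orientation: [3.138, -0.071, 0.005]
force: [0.1, 1.1, -0.5]
opening: 0.0529
gripper_force: 0.0
```

```bash
python3 - <<'E'
from h import *
snap('top','top8');snap('scene','s8');s=robot.read_state();print(s['t'],s['tool_pos'])
a=load('top8')['im'][145:270,155:425,::-1];A=cv2.resize(a,None,fx=2.2,fy=2.2,interpolation=cv2.INTER_CUBIC);B=cv2.resize(load('s8')['im'][100:350,60:480,::-1],(A.shape[1],320))
cv2.imwrite('pics/c8.png',np.vstack([A,B]))
find('top8',.516,.297,.035,.05,.08);find('top8',.4426,.3,.036,.03,.06);find('top8',.52,-.295,.035,.05,.08);find('top8',.446,-.301,.03,.025,.06);find('top8',.593,-.289,.035,.027,.06)
find('top8',.445,.054,.05,.012,.03);find('top8',.46,.1546,.05,.012,.03)
E
```

```text
25.6167 [0.38805185 0.00451844 0.23209814]
top8 131 ((516.7408447265625, 295.17987060546875), 17.448272705078125) [0.5166 0.2935 0.063 ]
top8 351 ((444.8523864746094, 297.5732727050781), 28.85173797607422) [0.4447 0.2974 0.0419]
top8 130 ((520.7921142578125, -297.572998046875), 16.93096923828125) [ 0.5204 -0.2961  0.0634]
top8 50 ((447.66143798828125, -304.3038024902344), 10.254355430603027) [ 0.4477 -0.3036  0.0373]
top8 162 ((591.8734741210938, -282.4776306152344), 30.311376571655273) [ 0.5934 -0.2877  0.039 ]
top8 198 ((450.38018798828125, 53.63414764404297), 29.037721633911133) [0.4543 0.0525 0.0202]
top8 305 ((459.60992431640625, 155.3155975341797), 33.32571029663086) [0.4603 0.155  0.019 ]
```

View pics/c8.png

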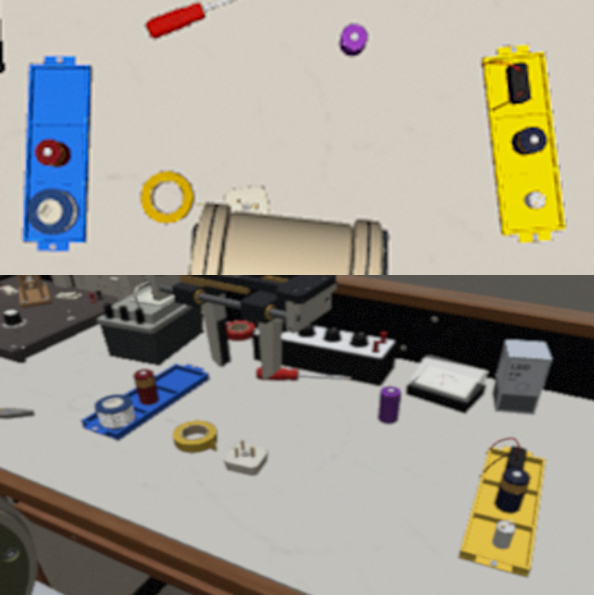

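The top crop shows the red cell (51,153) and reel (54,212) upright in the blue tray. The cap (517,83), navy cell (529,140) and starter (536,199) are upright in the yellow tray, all centred within a few mm, and the plug and tape have not moved.

```bash
python3 -c "
from plant import robot
print(robot.close_job())"
```

```text
the job is handed in; nothing more can be done
None
```

Both kits are made up and the job is handed in at about 26 s: red cell and reel in the blue tray; navy cell, capacitor and starter in the yellow; plug and tape roll left in place (last camera check, no verdict returned).

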